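# Lock the cell holder in the cam jig

## Robot

A 6-joint arm with a two-finger parallel gripper is mounted at the origin on a cart in front of the work surface, level with it; the furniture and walls round the work are solid. World frame = base frame: x ahead of the robot, y to its left, z up, the work surface at z = 0. Lengths are in m, angles in degrees, forces in N, time in s.
With the tool pointing down it reaches from about 0.4 to 0.825 m from the base axis. Payload 7 kg.
Tool frame: the origin (TCP) lies at the very end of the fingers, on their centre line; the grasp point (between the pads) lies 19 mm behind it; z points along the fingers, y is the line along which they close (so a half turn about z gives the same grasp; the last joint's range is limited). The gripper opens to 88 mm and grips with 3 to 60 N. Pads are 19 mm wide; open, the fingers measure 130 mm over their backs; the gripper's body (78 mm by 193 mm) begins 47 mm behind the grasp point.
Start: joints at [-54.769, 20.546, 0.682, 0, -70.136, -16.507], TCP at [0.217, -0.639, 0.227] pointing down, gripper open.
Joint ranges: [-176.03, 176.03], [-82.01, 121.73], [-58.28, 71.71], [-173.87, 95.51], [-174.79, -0.11], [-173.66, 173.66]. Speed limits (degrees/s): [136.94, 136.94, 172.46, 180, 180, 180].

## Interface

Orientations are given as [roll, pitch, yaw] about the fixed x, y, z axes, in that order (R = Rz(yaw) Ry(pitch) Rx(roll)).
In Python, from plant import get_state, imaging, r, finder gives the robot as it stands.
- The arm moves only by the shell command python3 -m handwheel 'ROWS' [FORCE]. ROWS is JSON, a list of rows, each a list of 5 numbers: the closure, from 0 (fully open) to 1 (shut), then the shift along the world's x, y, z in cm, then the turn about the world's z in degrees. A call has 1 to 8 rows; each row is the pose to reach, as a shift and turn from the pose commanded when the call began; what a row does not reach only later rows make up. A row lasts 1/8 s, in which the tool goes at most 62.5 mm and 10.7 degrees, less where a joint would pass 70% of its speed; a pose out of reach is approached as far as the arm can. A call with a gripper value outside its range is refused whole. The fingers move at their own pace and stop on an object; FORCE is the grip in N (left out, the last holds). Time passes only in rows, so rows that repeat a pose let the fingers close. It gives the time, the measured TCP pose, the force, the opening and the grip force at its end, in the units of the state.
- get_state(): the state, without advancing time (a new reading comes with each control period).
- imaging.capture(name): name is "scene" or "top"; returns (picture, depth): 420x560x3 uint8, red, green, blue; 420x560 float32, m along the optical axis (not along the pixel's ray), 0 where there is no reading.
- imaging.get_calibration(name): a dict with "fx", "fy", "cx", "cy" (pixels), "dist" ([k1, k2, p1, p2, k3] as OpenCV has them; the pictures are not rectified), "rvec" (rotation vector, rad) and "tvec" (3), from world to camera coordinates, as OpenCV has them. Camera axes: x right, y down, z forward; pixel columns grow to the right and rows downward; lengths in m; the calibration is good to about 2 mm. A picture is of the moment at which its call begins. get_calibration takes no time and is no camera call.
- r.close_job(): hands the job in; it is judged then, once.
Trained networks look in the newest picture that a camera, given by its name, has taken for a name from the list of things; names that differ only in an ending like _2 or _b are one class to them, and where a whole thing is asked for, a point or a joint stands for the part that bears it (a point fixed in the world has none). Each returns a list of dicts, best first, with "p" (0 to 1); they miss things now and then, are a little off and sometimes report something else, mostly with a low value. They report only what shows in the picture. A call takes as long as a camera call.
- finder.cut_out(camera, query): "region" (420x560 bool, what is visible of it) and "pixel" ([column, row] in pixels, amid what is visible of it).
The state is a dict: "time_s": time; "joints": joint angles; "qd": joint speeds; "joint_torque": joint torques, N m; "tcp_pos": TCP position; "eef_rot": TCP orientation; "contact_force": force on the tool from outside, world axes, zero at the start; "moment": the same for the moment, N m; "gripper_width": finger opening in m; "gripper_force": force on a finger pad.
Only numpy, scipy, OpenCV 4.12 (cv2) and the standard library are available. Lean on these libraries where they do the work, as an engineer would, in place of code of your own. Each camera call takes 0.05 s, during which the arm holds its last target. There are 200 camera calls.

## Task

Two cam jigs are fixed to the bench, both open. On the jig in which the black cell holder is standing, swing the cam lever a quarter turn, all the way to its stop, so that the sliding jaw draws the holder tight and square against the fixed jaw; then let go. Leave the empty jig open.

Things in the scene. Friction and masses are not known exactly. Their poses are not given: they have to be found in the camera images.
- jig_a: Cam jig holding the black cell holder, fixed to the bench, turned up to 20 deg. Origin: centre of the underside of its base plate (90 x 160 x 12 mm along x, y, z; z up). The fixed jaw is at its +y end (inner face y = +60 mm), the sliding jaw mid-way (tops 47 mm up); the cam lever turns about a vertical pivot at x = 0, y = -44 mm (hub 22 mm wide, top 48 mm up) at the -y end.
- jig_a_handle (a point): Centre, 62 mm above the bench, of the upright round black handle post on that jig's cam lever: 16 mm in diameter, from 40 to 84 mm up, 75 mm from the pivot; pinch or push it. In the jig's frame it goes from (0, -119) mm, open, to (-75, -44) mm, closed, on a clear quarter circle about the pivot. The flat lever under it is 14 mm wide, its top 40 mm up.
- jig_a_cam (a joint): Angle of that lever, rad: 0 = open (lever along the jig's -y), 1.571 = closed at its stop (along the jig's -x, its robot side); grows clockwise seen from above. Starts between 0 and 0.2. About 3 to 6 N at the handle moves it; it stays where it is left. The spiral cam under it drives the sliding jaw 14 mm in all; from about 1.2 rad on the jaw's sprung face presses the holder.
- spacer_center (a point): Centre, half-way up, of the black cell holder, a block-shaped frame 42 x 42 x 53 mm that stands loose and upright on the jig's base plate between its two jaws, its top 65 mm above the bench. Axes along its sides, z up. Clamped, its centre is at y = +39 mm in the jig's frame.
- jig_b_cam (a joint): Angle of the cam lever of the second jig, identical but empty, rad: 0 open, 1.571 closed. Starts between 0 and 0.2 and is to be left open. The jigs may have changed places: one is on the left of the bench, one on the right.

How it is judged:
By the outcome, as a careful person would: the job done as asked, in the order asked, and still so for the second after the job is handed in, with the robot touching nothing.
It also fails if it takes over 32 s, if anything falls off the work surface, if the arm or the gripper's body presses on something with over 40 N, if the wrist force passes 120 N, or if a joint passes its speed limit or range.

## Working session

There is one attempt and no reset: what is moved stays moved. The work goes in short steps, Python scripts to look and compute and a shell command to move; the robot and the scene stay as the last step left them, time stands still between calls to the robot, and variables do not carry over. Pictures are saved under pics/ and viewed, at most 10 in all, crops included, and the job is handed in when it is done.

```bash
mkdir -p pics
cat > h.py <<'E'
import numpy as np,cv2
from plant import get_state, imaging, r, finder
def look(c,fn=None):
    p,d=imaging.capture(c)
    if fn: cv2.imwrite('pics/'+fn,p[:,:,::-1])
    return p,d
def cloud(c,d):
    k=imaging.get_calibration(c)
    K=np.array([[k['fx'],0,k['cx']],[0,k['fy'],k['cy']],[0,0,1]])
    v,u=np.mgrid[0:420,0:560]
    n=cv2.undistortPoints(np.stack([u,v],-1).reshape(-1,1,2).astype(float),K,np.array(k['dist'])).reshape(420,560,2)
    P=np.dstack([n*d[...,None],d])
    R=cv2.Rodrigues(np.array(k['rvec'],float))[0]
    W=(P-np.array(k['tvec']).ravel())@R
    W[d==0]=np.nan
    return W
E
python3 - <<'E'
from h import *
s=get_state();print(s['time_s'],s['tcp_pos'],s['eef_rot'],s['gripper_width'])
im=[]
for c in('top','scene'):
    p,d=look(c,);W=cloud(c,d);im.append(p)
    for q in('jig_a','jig_a_handle','spacer_center','jig_a_cam'):
        for o in finder.cut_out(c,q)[:3]:
            w=W[o['region']];w=w[~np.isnan(w[:,0])]
            print(c,q,round(o['p'],2),np.round(o['pixel']),o['region'].sum(),np.round(np.median(w,0),3) if len(w) else 0, np.round(np.percentile(w[:,2],95),3) if len(w) else 0)
    np.save(c+'.npy',W)
cv2.imwrite('pics/a.png',cv2.resize(np.vstack(im)[:,:,::-1],(447*1,670))[:600] if 0 else cv2.resize(np.hstack(im)[:,:,::-1],(800,300)))
cv2.imwrite('pics/top.png',im[0][:,:,::-1])
E
```

```text
0.0 [ 0.21649171 -0.63880892  0.22561431] [ 1.79904142e+02 -7.64630759e-03 -1.61283491e+02] 0.08770347124470522
top jig_a 0.65 [196. 219.] 2377 [0.526 0.127 0.025] 0.05
top jig_a_handle 0.73 [209. 220.] 796 [0.517 0.099 0.032] 0.076
top spacer_center 0.89 [170. 206.] 408 [0.545 0.177 0.048] 0.066
top jig_a_cam 0.85 [205. 220.] 753 [0.517 0.1   0.032] 0.075
scene jig_a 0.63 [248. 290.] 2713 [0.518 0.143 0.027] 0.05
scene jig_a_handle 0.78 [268. 273.] 794 [0.51  0.098 0.033] 0.076
scene spacer_center 0.66 [230. 293.] 732 [0.54  0.181 0.053] 0.065
scene jig_a_cam 0.7 [264. 272.] 758 [0.51  0.098 0.034] 0.072
```

View pics/top.png

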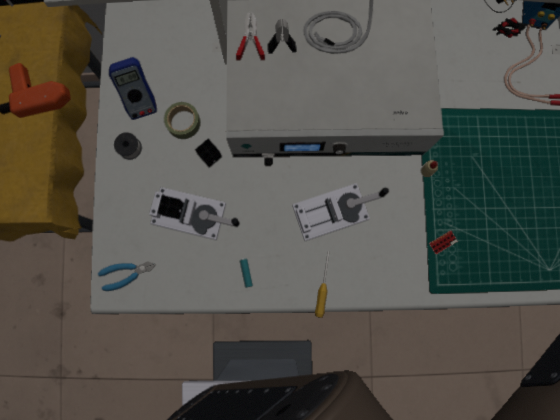

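View pics/a.png

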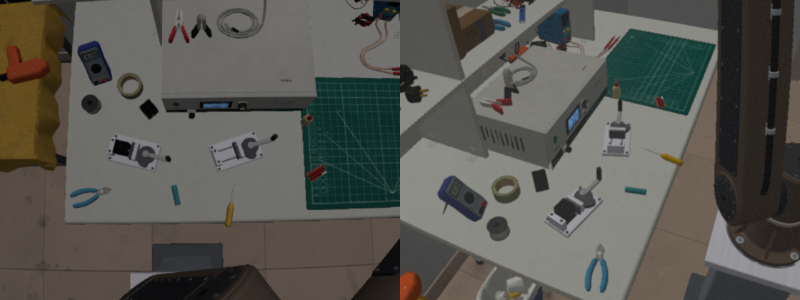

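The holder stands in the left jig (top view about (185,212), handle (235,222)). The right jig at (335,210) is empty. Next I'll measure the jig geometry.

```bash
cat > m.py <<'E'
from h import *
def fit(c,W):
    x,y,z=W[...,0],W[...,1],W[...,2]
    near=np.hypot(x-.53,y-.127)<.15
    m=near&(z>.007)&(z<.06)&(np.hypot(x-.53,y-.127)<.1)
    pl=near&(z>.007)&(z<.017); pts=W[pl][:,:2].astype(np.float32)
    n,lab,st,_=cv2.connectedComponentsWithStats((near&(z>.007)).astype(np.uint8))
    big=lab==1+np.argmax(st[1:,4]); b=W[big&pl][:,:2].astype(np.float32)
    print(c,'plate',cv2.minAreaRect(b))
    hp=W[near&big&(z>.066)&(y<.12)]; ht=hp[hp[:,2]>.08]
    print('handle',len(hp),hp.mean(0).round(4),'top',len(ht),ht.mean(0).round(4) if len(ht) else 0)
    hub=W[big&(z>.044)&(z<.052)&(y<.14)]; print('hub',len(hub),np.median(hub,0).round(4))
    sp=W[big&(z>.061)&(z<.069)&(y>.13)]; print('spacer',len(sp),sp.mean(0).round(4),cv2.minAreaRect(sp[:,:2].astype(np.float32)))
E
python3 - <<'E'
from m import *
for c in('top','scene'): fit(c,np.load(c+'.npy'))
W=np.load('top.npy');x,y,z=[W[...,i] for i in range(3)]
b=W[(z>.06)&(x>.55)&(y<.25)&(y>-.2)&(x<.9)]
print('box',np.percentile(b[:,0],[0,2,50]),b[:,2].max())
s=(x>.2)&(x<.5)&(y<.2)&(y>-.2)&(z>.04);print('obst',W[s].mean(0) if s.any() else 0)
E
```

```text
top plate ((0.5381562113761902, 0.14524361491203308), (0.1596677601337433, 0.09083105623722076), 75.56804656982422)
handle 49 [0.5069 0.0299 0.0819] top 37 [0.5076 0.0306 0.0846]
hub 159 [0.5299 0.1287 0.0482]
spacer 138 [0.5461 0.179  0.0643] ((0.5461776256561279, 0.17879198491573334), (0.0424007773399353, 0.040082041174173355), 77.34597778320312)
scene plate ((0.5362575054168701, 0.14565880596637726), (0.16111178696155548, 0.09298525750637054), 74.96622467041016)
handle 64 [0.5044 0.0331 0.0775] top 26 [0.5051 0.0309 0.0826]
hub 199 [0.5282 0.1269 0.0469]
spacer 180 [0.5454 0.1786 0.0634] ((0.5459041595458984, 0.17862364649772644), (0.043176937848329544, 0.04372970014810562), 76.3987808227539)
box [0.55081773 0.65931831 0.76456693] 0.2838020914154575
obst [ 0.26938862 -0.07119847  0.69719174]
```

```bash
python3 -m handwheel '[[0,2.3,5.5,0,7],[0,4.6,11,0,14],[0,6.9,16.5,0,21],[0,9.2,22,0,28],[0,11.5,27.5,0,35],[0,13.8,33,0,42],[0,16.1,38.5,0,49],[0,18.4,44,0,56.6]]' 20; python3 -m handwheel '[[0,2.3,5,-1,0],[0,4.6,10,-3,0],[0,6.9,15,-5,0],[0,9,20,-6,0],[0,10.6,22.9,-7,0],[0,10.6,22.9,-8,0],[0,10.6,22.9,-8,0]]'
```

```text
time_s: 1.5
tcp_pos: [0.4012, -0.1975, 0.2271]
eef_rot: [-179.9, 0.0, -104.4]
contact_force: [1.6, -0.7, 0.7]
gripper_width: 0.0877
gripper_force: 0.0
time_s: 2.38
tcp_pos: [0.5058, 0.0294, 0.1458]
eef_rot: [179.9, -0.1, -104.7]
contact_force: [0.1, 0.4, -0.2]
gripper_width: 0.0876
gripper_force: 0.0
```

```bash
python3 -m handwheel '[[0,0.05,0.1,-3,0],[0,0.05,0.1,-6,0],[0,0.05,0.1,-8.5,0],[0,0.05,0.1,-9.8,0],[0,0.05,0.1,-9.8,0],[0,0.05,0.1,-9.8,0]]'
python3 - <<'E'
from m import *
im=[]
for c in('top','scene'):
    p,d=look(c);im.append(p); fit(c,cloud(c,d))
cv2.imwrite('pics/b.png',np.hstack([cv2.resize(im[0][150:290,130:270],(560,560)) [:, :400],cv2.resize(im[1][200:340,190:330],(560,560))[:,:400]])[:,:,::-1])
E
```

```text
time_s: 3.12
tcp_pos: [0.5079, 0.0307, 0.0496]
eef_rot: [-179.9, 0.0, -104.7]
contact_force: [0.4, -0.3, 0.8]
gripper_width: 0.0874
gripper_force: 0.0
top plate ((0.4912010729312897, 0.10515225678682327), (0.058252234011888504, 0.018873000517487526), 89.877685546875)
handle 9043 [0.4826 0.0464 0.423 ] top 9043 [0.4826 0.0464 0.423 ]
hub 0 [nan nan nan]
spacer 0 [nan nan nan] ((0.0, 0.0), (0.0, 0.0), 0.0)
scene plate ((0.0, 0.0), (0.0, 0.0), 0.0)
handle 3127 [0.4937 0.0599 0.4783] top 3127 [0.4937 0.0599 0.4783]
hub 0 [nan nan nan]
spacer 0 [nan nan nan] ((0.0, 0.0), (0.0, 0.0), 0.0)
  return _methods._mean(a, axis=axis, dtype=dtype,
  ret = um.true_divide(
m.py:13: RuntimeWarning: Mean of empty slice.
  sp=W[big&(z>.061)&(z<.069)&(y>.13)]; print('spacer',len(sp),sp.mean(0).round(4),cv2.minAreaRect(sp[:,:2].astype(np.float32)))
```

View pics/b.png

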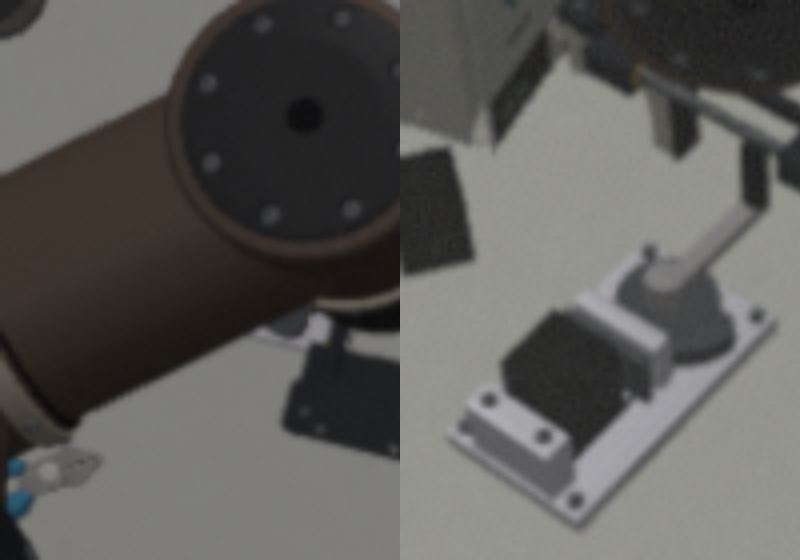

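The scene view on the right shows the post at (755,175) between the two open fingers. The holder sits skewed and loose at (575,390). I'll close on the post.

```bash
python3 -m handwheel '[[0.9,0,0,-0.2,0],[0.9,0,0,-0.2,0],[0.9,0,0,-0.2,0],[0.9,0,0,-0.2,0],[0.9,0,0,-0.2,0],[0.9,0,0,-0.2,0]]' 20
python3 - <<'E'
import numpy as np
from h import get_state
t=np.array(get_state()['tcp_pos'][:2])
P=np.array([.5258,.1030]);v=t-P;print(t,np.hypot(*v),np.degrees(np.arctan2(v[1],v[0])))
a0=np.arctan2(v[1],v[0])
for d in range(10,101,10):
    a=a0-np.radians(d); print(d,np.round((P+.075*np.array([np.cos(a),np.sin(a)])-P-.075*np.array([np.cos(a0),np.sin(a0)]))*100,2))
E
```

```text
time_s: 3.98
tcp_pos: [0.5072, 0.0307, 0.0466]
eef_rot: [180.0, -0.0, -104.7]
contact_force: [-0.2, 0.1, 0.6]
gripper_width: 0.0334
gripper_force: 0.0
[0.50715616 0.03073049] 0.0746356179923284 -104.46557082280202
10 [-1.23  0.44]
20 [-2.37  1.08]
30 [-3.38  1.91]
40 [-4.23  2.9 ]
50 [-4.89  4.03]
60 [-5.35  5.25]
70 [-5.59  6.54]
80 [-5.6   7.85]
90 [-5.39  9.14]
100 [-4.95 10.37]
```

```bash
python3 -m handwheel '[[0.9,0,0,0,0],[0.9,0,0,0,0],[0.9,0,0,0,0],[0.9,0,0,0,0]]'; python3 -m handwheel '[[0.9,-0.62,0.2,0,-5],[0.9,-1.23,0.44,0,-10],[0.9,-1.82,0.75,0,-15],[0.9,-2.37,1.08,0,-20],[0.9,-2.9,1.48,0,-25],[0.9,-3.38,1.91,0,-30],[0.9,-3.83,2.4,0,-35],[0.9,-4.23,2.9,0,-40]]'
```

```text
time_s: 4.47
tcp_pos: [0.5073, 0.0307, 0.0466]
eef_rot: [-180.0, -0.0, -104.7]
contact_force: [1.4, -1.6, 0.4]
gripper_width: 0.0155
gripper_force: 20.0
time_s: 5.48
tcp_pos: [0.4656, 0.0602, 0.0466]
eef_rot: [-180.0, 0.1, -144.8]
contact_force: [5.1, -1.2, -6.1]
gripper_width: 0.0154
gripper_force: 20.0
```

```bash
python3 -m handwheel '[[0.9,-0.35,0.55,0,-5],[0.9,-0.66,1.13,0,-10],[0.9,-0.91,1.73,0,-15],[0.9,-1.12,2.35,0,-20],[0.9,-1.26,2.99,0,-25],[0.9,-1.36,3.64,0,-30],[0.9,-1.39,4.29,0,-35],[0.9,-1.37,4.95,0,-40]]'
```

```text
time_s: 6.48
tcp_pos: [0.4529, 0.1096, 0.0466]
eef_rot: [180.0, 0.2, 175.2]
contact_force: [13.0, -5.6, -11.2]
gripper_width: 0.0155
gripper_force: 20.0
```

```bash
python3 -m handwheel '[[0.9,0.08,0.65,0,-5],[0.9,0.14,0.97,0,-7],[0.9,0.21,1.29,0,-10],[0.9,0.25,1.42,0,-11],[0.9,0.25,1.42,0,-11],[0.9,0.25,1.42,0,-11]]' 30;python3 - <<'E'
import numpy as np
from h import get_state
t=np.array(get_state()['tcp_pos'][:2])
P=np.array([.5258,.1030]);v=t-P;print(t,np.hypot(*v),-104.47-np.degrees(np.arctan2(v[1],v[0]))+360)
E
```

```text
time_s: 7.22
tcp_pos: [0.4547, 0.1209, 0.0465]
eef_rot: [-179.8, 0.1, 164.4]
contact_force: [17.2, -19.7, -6.6]
gripper_width: 0.0156
gripper_force: 30.0
[0.45472786 0.12085519] 0.07328066841717007 89.63235230977313
```

```bash
python3 -m handwheel '[[0.9,0.05,0.25,0,0],[0.9,0.05,0.25,0,0],[0.9,0.05,0.25,0,0]]'
```

```text
time_s: 7.6
tcp_pos: [0.4546, 0.1211, 0.0464]
eef_rot: [-179.6, 0.0, 164.4]
contact_force: [20.2, -31.1, -4.9]
gripper_width: 0.0154
gripper_force: 30.0
```

```bash
python3 -m handwheel '[[0.9,0.05,-0.3,0,0],[0.9,0.05,-0.3,0,0],[0.6,0.05,-0.3,0,0],[0.6,0.05,-0.3,0,0],[0.4,0.05,-0.3,0,0],[0.4,0.05,-0.3,0,0],[0.4,0.05,-0.3,0,0],[0.4,0.05,-0.3,0,0]]';  python3 -m handwheel '[[0.4,0,0,1.5,0],[0.4,0,0,5,0],[0.4,0,0,10,0],[0.4,0,0,16,0],[0.4,0,-6,18,0],[0.4,-2,-12,18,0],[0.4,-4,-18,18,0],[0.4,-6,-24,18,0]]'; python3 -m handwheel '[[0.4,-2,-6,0,0],[0.4,-4,-12,0,0],[0.4,-4,-18,0,0],[0.4,-4,-18,0,0]]'
cat > c.py <<'E'
from m import *
im=[]
for c in('top','scene'):
    p,d=look(c);im.append(p); fit(c,cloud(c,d))
cv2.imwrite('pics/c.png',np.hstack([cv2.resize(im[0][150:290,130:270],(560,560)) [:, :400],cv2.resize(im[1][200:340,190:330],(560,560))[:,:400]])[:,:,::-1])
W=cloud('top',imaging.capture('top')[1])
x,y,z=[W[...,i] for i in range(3)]
h=W[(z>.066)&(z<.09)&(np.hypot(x-.453,y-.122)<.05)];print('post',len(h),h.mean(0))
E
python3 c.py
```

```text
time_s: 8.6
tcp_pos: [0.4546, 0.123, 0.0466]
eef_rot: [180.0, 0.0, 164.3]
contact_force: [0.6, -0.9, 0.3]
gripper_width: 0.0522
gripper_force: 0.0
time_s: 9.6
tcp_pos: [0.3946, -0.1158, 0.2269]
eef_rot: [180.0, 0.1, 164.4]
contact_force: [1.3, 0.0, 1.2]
gripper_width: 0.0525
gripper_force: 0.0
time_s: 10.1
tcp_pos: [0.3542, -0.2979, 0.226]
eef_rot: [-180.0, -0.1, 163.9]
contact_force: [-0.3, 0.7, -0.4]
gripper_width: 0.0525
gripper_force: 0.0
top plate ((0.5376631021499634, 0.14568787813186646), (0.15994787216186523, 0.09026437252759933), 75.67889404296875)
handle 22 [0.4533 0.1171 0.0801] top 14 [0.4529 0.1177 0.0834]
hub 85 [0.5254 0.1054 0.0483]
spacer 138 [0.5466 0.1823 0.0645] ((0.5475104451179504, 0.18214282393455505), (0.04331820830702782, 0.039723608642816544), 75.58110046386719)
scene plate ((0.537071943283081, 0.14567746222019196), (0.1620011180639267, 0.09232839196920395), 75.66429138183594)
handle 10 [0.451  0.118  0.0816] top 8 [0.4514 0.118  0.0822]
hub 96 [0.5229 0.1074 0.0466]
spacer 186 [0.5467 0.1827 0.0636] ((0.5474973320960999, 0.18179848790168762), (0.04379966855049133, 0.04331788420677185), 74.95988464355469)
post 40 [0.45334783 0.11988527 0.08164909]
```

View pics/c.png

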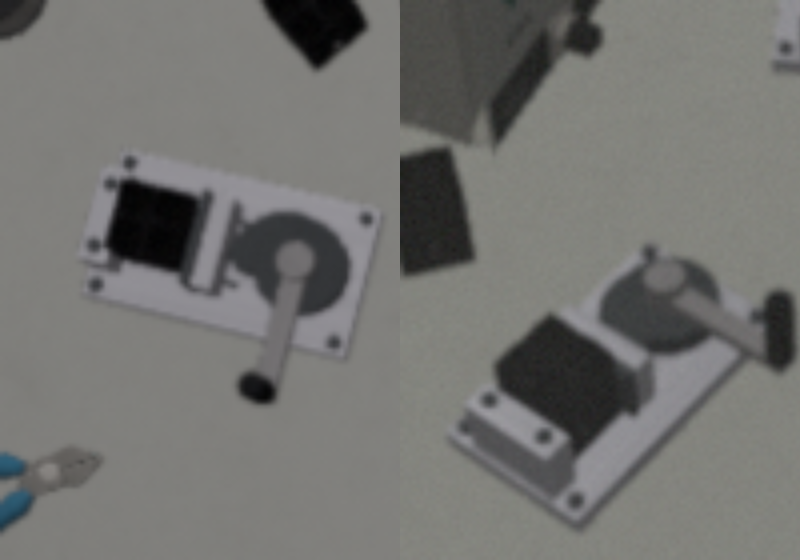

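The lever is closed: in the left panel, the post is at (257,387) on the jig's robot side. The holder is square against the fixed jaw at (155,225). The lever met its stop firmly and the gripper is clear, so I'm handing in.

```bash
python3 -c "
from plant import r
print(r.close_job())"
```

```text
the job is handed in; nothing more can be done
None
```

The cam lever on the holder's jig (the left one) is at its stop with the holder drawn square against the fixed jaw. The empty jig was not touched, and I handed the job in after about 10 s of robot time, with the gripper clear.

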